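# Tip a handle-forming block off the slab's edge onto its next face

## Robot

A 6-joint arm with a two-finger parallel gripper is mounted at the origin on the work surface. World frame = base frame: x ahead of the robot, y to its left, z up, the work surface at z = 0. Lengths are in m, angles in degrees, forces in N, time in s.
With the tool pointing down it reaches from about 0.425 to 0.95 m from the base axis. Payload 3.5 kg.
Tool frame: the origin (TCP) lies at the very end of the fingers, on their centre line; the grasp point (between the pads) lies 19 mm behind it; z points along the fingers, y is the direction in which the jaws open and shut (so a half turn about z gives the same grasp; the last joint's range is limited). The gripper opens to 85 mm and grips with 20 to 120 N. Pads are 22 mm wide; open, the fingers measure 114 mm over their backs; the gripper's body (76 mm by 85 mm) begins 54 mm behind the grasp point. The pads swing forward as they close: fully open they stand 13 mm farther back than shut.
Start: joints at [61.306, 16.404, 90.338, -0, 73.258, -8.594], TCP at [0.232, 0.634, 0.231] pointing down, gripper open.
Joint ranges: [-158.93, 158.93], [-51.34, 127.21], [12.03, 142.37], [-87.48, 267.48], [13.55, 161.25], [-162.69, 162.69]. Speed limits (degrees/s): [159.86, 159.86, 180, 180, 180, 180].

## Interface

Orientations are given as [roll, pitch, yaw] about the fixed x, y, z axes, in that order (R = Rz(yaw) Ry(pitch) Rx(roll)).
In Python, from bench import env gives the robot as it stands. The module is installed in compiled form; this text tells all that it offers.
- The arm moves only by the tool play_rows, never from a script. Its argument "plan" is a list of rows, each a list of 7 numbers: the shift along the tool's x, y, z each as a share of 0.12 m, from -1 to 1, then the turn, a rotation vector about the tool's x, y, z each as a share of 45 degrees, from -1 to 1, then the opening in per cent of the stroke, from 0 (shut) to 100 (fully open). A call has 1 to 20 rows; each row is the pose to reach, as a shift and turn from the pose commanded when the call began, along the tool's axes at that moment; what a row does not reach only later rows make up. A row lasts 1/10 s, in which the tool goes at most 50 mm and 8.59 degrees, less where a joint would pass 70% of its speed; a pose out of reach is approached as far as the arm can. A call with a number of a shift or a turn outside -1 to 1 is refused whole. A call with a gripper value outside its range is refused whole. The fingers move at their own pace and stop on an object; "newtons" is the grip in N (left out, the last holds). Time passes only in rows, so rows that repeat a pose let the fingers close. It gives the time, the measured TCP pose, the force and the opening at its end, in the units of the state.
- env.get_obs(): the state, without advancing time (a new reading comes with each control period).
- env.camera(name): name is "side" or "top" or "wrist"; returns the picture (420x560x3 uint8, red, green, blue); there is no depth.
- env.camera_params(name): a dict with "vertical_fov" (degrees; the focal length in pixels is half the picture's height over the tangent of half this angle, whatever the lens; pixels are square), "cx", "cy" (the principal point, pixels), "cam_to_world" (4x4, takes a point from camera to world coordinates). Camera axes: x right, y up, looking along -z (the intrinsics and any distortion apply to the point x, -y, -z); pixel columns grow to the right and rows downward; lengths in m; the calibration is good to about 2 mm. A picture is of the moment at which its call begins: read the wrist's pose just before it. camera_params takes no time and is no camera call; for the wrist camera it gives the pose at the moment of the call.
- env.job_done(): hands the job in, once; it reports no verdict.
The state is a dict: "t": time; "joint_pos": joint angles; "joint_velocities": joint speeds; "joint_torque": joint torques, N m; "tcp_pos": TCP position; "ee_rot": TCP orientation; "wrist_force": force on the tool from outside, world axes, zero at the start; "moment": the same for the moment, N m; "grip_width": opening from 0.0 (shut) to 1.0 (fully open).
Only numpy, scipy, OpenCV 4.12 (cv2) and the standard library are available. Lean on these libraries where they do the work, as an engineer would, in place of code of your own. Each camera call takes 0.05 s, during which the arm holds its last target. There are 200 camera calls.

## Task

Set up the handle-forming block that has the one wide groove: without lifting it, tip it over the near edge of the marble slab so that it rolls a quarter turn and stands on its plain narrow side on the rubber mat, wide groove up. Then gently push it back until that side of it sits flush along the slab's edge. Leave the block with three grooves, the thread cone and the jar where they are, and do not ram the block or let it crash.

Things in the scene. Friction and masses are not known exactly. Their poses are not given: they have to be found in the camera images.
- slab: Fixed: a black rubber mat 5 mm thick, lying under a grey-white marble slab 20 mm thick (top 25 mm above the bench). Origin at bench level under the middle of the slab's near edge (the step); +x points in over the slab, roughly away from the robot; y along the edge; z up. Slab x 0 to 200 mm, y -190 to 190 mm; mat x -135 to 205 mm, y -220 to 220 mm.
- wide_block: Loose beech block 95 (x) by 140 (y) by 60 mm (z), 0.4 to 0.75 kg. Its +x narrow side has one half-round groove 30 mm wide, 15 mm deep, along the middle of its full length, between flat ribs 15 mm wide; other faces plain. Starts on a broad face on the slab, -x side 8 to 28 mm in from the near edge, within 7 degrees of parallel. Origin: middle of its underside at the start. Done: +x up.
- wide_block_center (a point): Centre of the wide-groove block, also its centre of mass within 3 mm; 30 mm above its origin along its z. Friction of wood on mat, slab or finger is about 0.5 to 0.7. Pushed off, the block slides until about half its width overhangs, then tips over the slab's edge and comes to lean about 30 degrees over, its lower near edge on the mat and its underside on the slab's edge.
- wide_block_foot (a point): Middle of the block's lower near edge (-x side, underside), the line it turns about once it leans: turned to a little past 58 degrees about this edge it goes over by itself onto its -x side, 30 to 40 mm clear of the slab.
- triple_block: Second loose beech block of the same outer size, lying on the slab beside the first (either may be the left one; 48 to 72 mm between their ends). Its +x side has three half-round grooves 12 mm wide and 6 mm deep. Leave it alone. Origin and axes as for the other.
- thread_cone: Cone of blue thread, 58 mm wide at the foot, 122 mm tall, standing on the bench past one end of the slab. Leave it alone. Origin at the middle of its foot.
- paint_jar: Amber jar with a black cap, 64 mm wide, 85 mm tall, standing on the bench past the other end of the slab. Leave it alone. Origin at the middle of its foot.
Not all that is in view belongs to the job. Leave any orange or yellow look-alike of the wide_block alone.

How it is judged:
By the outcome, as a careful person would: the job done as asked, in the order asked, and still so for the second after the job is handed in, with the robot touching nothing.
It also fails if it takes over 64 s, if anything falls off the work surface, if the arm or the gripper's body presses on something with over 40 N, if the wrist force passes 120 N, or if a joint passes its speed limit or range.

## Working session

There is one attempt and no reset: what is moved stays moved. The work goes in short steps, Python scripts to look and compute and a tool call to move; the robot and the scene stay as the last step left them, time stands still between calls to the robot, and variables do not carry over. Pictures are saved under pics/ and viewed, about 8 in all and at most 12, crops included, and the job is handed in when it is done.

Besides the shell and the picture viewer there is one more tool, called after "Call:" in YAML: its name, and indented under it one key for each argument. play_rows: Moves the arm, as the interface text tells. Shift numbers are shares of 0.12 m and turn numbers shares of 45 degrees, none past 1 either way. Its arguments: {"type":"object","properties":{"plan":{"type":"array"},"newtons":{"type":"number"}},"required":["plan"]}

```bash
mkdir -p pics; ls
python3 - <<'E'
from bench import env
import cv2,numpy as np
np.set_printoptions(precision=4,suppress=True)
for n in("top","side"):
    im=env.camera(n);cv2.imwrite(f"pics/{n}0.png",im[...,::-1]);print(n,env.camera_params(n))
print(env.get_obs())
E
```

```text
pics
top {'vertical_fov': 47.41211392443955, 'cx': 276.48938055218235, 'cy': 213.11413091863898, 'cam_to_world': array([[ 0.0672,  0.9739, -0.217 ,  0.3402],
       [-0.9977,  0.0647, -0.0186,  0.0286],
       [-0.0041,  0.2177,  0.976 ,  1.2413],
       [ 0.    ,  0.    ,  0.    ,  1.    ]])}
side {'vertical_fov': 50.17950970185434, 'cx': 283.22925812824764, 'cy': 209.90712325035202, 'cam_to_world': array([[-0.9302,  0.244 , -0.2741,  0.3303],
       [-0.3668, -0.6011,  0.71  ,  0.7434],
       [ 0.0084,  0.761 ,  0.6487,  0.7227],
       [ 0.    ,  0.    ,  0.    ,  1.    ]])}
{'t': 0.1, 'joint_pos': array([61.3072, 16.451 , 90.416 , -0.0008, 73.2617, -8.5923]), 'joint_velocities': array([ 0.0654, -0.116 , -0.2162,  0.0008, -0.0177,  0.0415]), 'joint_torque': array([  0.0002, -40.73  , -29.3697,  -0.0002,   0.0035,   0.    ]), 'tcp_pos': array([0.2316, 0.6334, 0.23  ]), 'ee_rot': array([-179.8727,   -0.0184,  159.8998]), 'wrist_force': array([-0.7804, -0.6219,  0.2751]), 'moment': array([-0.017 ,  0.044 ,  0.0016]), 'grip_width': 1.0022333128430263}
```

View pics/top0.png

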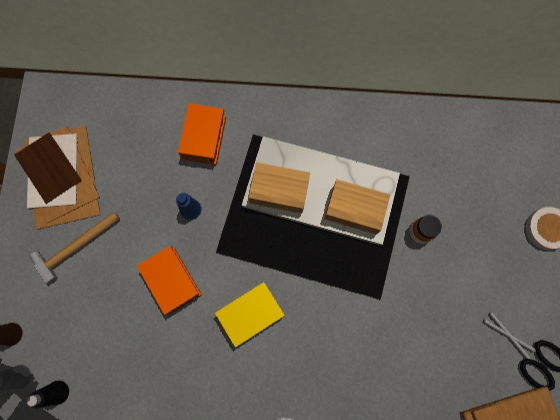

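View pics/side0.png

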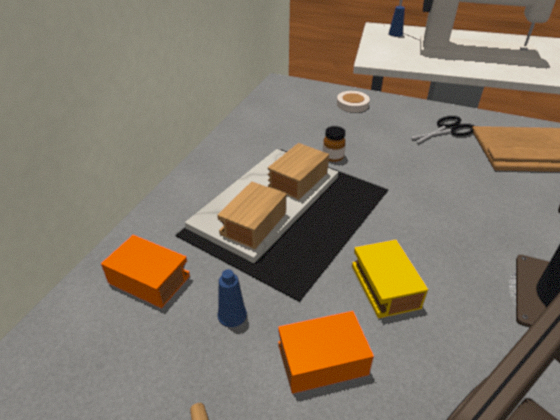

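```bash
cat > h.py <<'E'
import numpy as np, cv2
from bench import env
np.set_printoptions(precision=4,suppress=True)
def cast(n,uv,z,P=None):
    P=P or env.camera_params(n); f=210/np.tan(np.radians(P["vertical_fov"]/2)); T=P["cam_to_world"]
    uv=np.atleast_2d(uv).astype(float)
    d=np.c_[(uv[:,0]-P["cx"])/f,-(uv[:,1]-P["cy"])/f,-np.ones(len(uv))]@T[:3,:3].T
    o=T[:3,3]; return o+d*((z-o[2])/d[:,2])[:,None]
def proj(n,X):
    P=env.camera_params(n); f=210/np.tan(np.radians(P["vertical_fov"]/2)); T=P["cam_to_world"]
    c=(np.atleast_2d(X)-T[:3,3])@T[:3,:3]
    return np.c_[P["cx"]-f*c[:,0]/c[:,2],P["cy"]+f*c[:,1]/c[:,2]]
E
python3 - <<'E'
from h import *
s=cv2.imread("pics/side0.png");t=cv2.imread("pics/top0.png")
a=cv2.resize(s[140:260,180:345],None,fx=4.8,fy=4.8,interpolation=cv2.INTER_CUBIC);cv2.imwrite("pics/c1.png",a)
hsv=cv2.cvtColor(t,cv2.COLOR_BGR2HSV)
roi=np.zeros(t.shape[:2],np.uint8);roi[125:300,210:415]=255
def cs(m,z,name,mn=800):
    m=cv2.morphologyEx(m&roi,cv2.MORPH_OPEN,np.ones((3,3)))
    for c in cv2.findContours(m,0,1)[0]:
        if cv2.contourArea(c)>mn:
            r=cv2.minAreaRect(c);b=cv2.boxPoints(r);print(name,cv2.contourArea(c),b.tolist());print(cast("top",b,z))
wood=cv2.inRange(hsv,(8,60,70),(25,220,255)); cs(wood,.085,"wood")
white=cv2.inRange(hsv,(0,0,130),(180,50,255)); cs(white|wood,.025,"slab")
blk=cv2.inRange(hsv,(0,0,0),(180,255,40)); cs(blk|white|wood,.005,"mat")
E
```

```text
wood 2057.5 [[324.8490295410156, 214.52828979492188], [335.2264099121094, 178.20755004882812], [390.9622497558594, 194.132080078125], [380.5848693847656, 230.45281982421875]]
[[ 0.6016 -0.069   0.085 ]
 [ 0.6969 -0.0908  0.085 ]
 [ 0.6647 -0.2312  0.085 ]
 [ 0.5707 -0.2073  0.085 ]]
wood 2007.0 [[247.45962524414062, 197.89456176757812], [254.63900756835938, 161.10028076171875], [310.3003234863281, 171.96102905273438], [303.1209411621094, 208.75531005859375]]
[[ 0.6313  0.1256  0.085 ]
 [ 0.7286  0.1151  0.085 ]
 [ 0.7092 -0.0274  0.085 ]
 [ 0.6127 -0.0145  0.085 ]]
slab 8867.5 [[241.22308349609375, 205.51539611816406], [260.65386962890625, 134.2692413330078], [401.3692626953125, 172.6461639404297], [381.9384765625, 243.89231872558594]]
[[ 0.6248  0.1452  0.025 ]
 [ 0.8258  0.1093  0.025 ]
 [ 0.7423 -0.2714  0.025 ]
 [ 0.5478 -0.2237  0.025 ]]
mat 20705.5 [[215.5771484375, 253.0815887451172], [249.96441650390625, 130.27003479003906], [414.24481201171875, 176.26853942871094], [379.8575439453125, 299.080078125]]
[[ 0.4983  0.2031  0.005 ]
 [ 0.8436  0.1409  0.005 ]
 [ 0.741  -0.3109  0.005 ]
 [ 0.4089 -0.2253  0.005 ]]
```

View pics/c1.png

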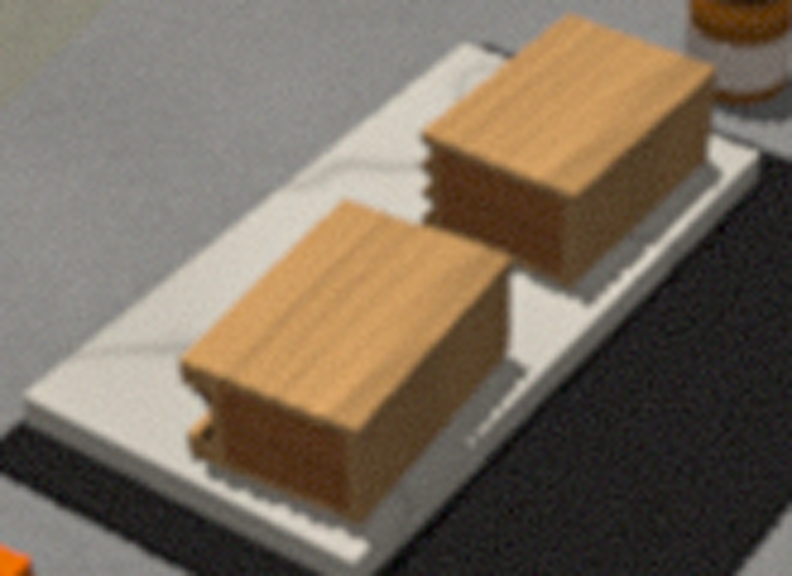

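Candidates: left beech block at top (279,188), right beech at (358,205), orange boxes (202,134) and (168,280), yellow (250,315). The close crop shows the left (+y) beech block has one wide groove and the right one has three, so I choose the left. Next I refine the slab edge while starting the transit.

```bash
cat >> h.py <<'E'
from scipy.spatial.transform import Rotation as Rot
def rowto(pos,rpy):
    "row (shares) from the present pose to a world pose"
    o=env.get_obs();R=Rot.from_euler("xyz",o["ee_rot"],degrees=True)
    q=R.inv()*Rot.from_euler("xyz",rpy,degrees=True)
    return np.r_[R.inv().apply(np.array(pos)-o["tcp_pos"])/.12,np.degrees(q.as_rotvec())/45]
E
python3 - <<'E'
from h import *
t=cv2.imread("pics/top0.png");g=cv2.cvtColor(t,cv2.COLOR_BGR2GRAY)
# profiles across near and far edge along slab x direction, in the world
ux=np.array([.978,-.208]);uy=np.array([.208,.978]);O=np.array([.586,-.039])
for name,rng in(("near",np.arange(-.03,.02,.002)),("far",np.arange(.18,.22,.002))):
    for y in(-.17,-.15,-.13,0,.02,-.02,.13,.15,.17):
        X=np.array([np.r_[O+s*ux+y*uy,.025] for s in rng]);p=proj("top",X).astype(np.float32)
        v=cv2.remap(g,p[:,0],p[:,1],cv2.INTER_LINEAR).ravel()
        print(name,y,(rng[0]*1000),v.astype(int))
print(rowto([.75,.035,.23],[180,0,168]))
E
```

```text
near -0.17 -30.0 [ 17  18  15  14  15  17  17  17  17  17  16  13  12  19  41  96 153 184
 189 190 190 190 188 189 189]
near -0.15 -30.0 [ 15  16  16  17  17  17  16  16  16  16  15  11  11  22  46  87 141 165
 134  88  70  70  69  69  70]
near -0.13 -30.0 [ 17  18  17  16  16  17  17  17  17  16  14  11   8  22  50  84 141 159
 131  83  70  70  70  71  71]
near 0 -30.0 [ 16  16  15  15  15  16  18  17  17  16  13  11  10  19  40  88 157 183
 189 188 188 188 188 187 188]
near 0.02 -30.0 [ 16  15  17  16  16  16  17  18  17  16  16  14  12  16  37  88 150 179
 184 183 184 184 184 183 182]
near -0.02 -30.0 [ 15  17  17  17  17  16  17  17  17  17  16  13   9  19  36  79 160 185
 192 186 159 162 178 190 183]
near 0.13 -30.0 [15 15 16 17 16 17 17 14 17 18 14  8  6 18 44 57 65 69 70 70 70 70 61 50
 41]
near 0.15 -30.0 [18 17 16 15 16 16 16 17 17 15 12  8  7 17 42 54 61 66 70 70 69 65 54 45
 40]
near 0.17 -30.0 [17 16 16 16 16 16 15 16 12  8  5  7  7 17 43 58 66 69 69 70 67 59 50 43
 41]
far -0.17 180.0 [174 181 187 191 193 194 193 193 193 182 155 119 104 100 100 102 101 101
 101 101 101]

[... 165 characters left out ...]
17 108 106 107 106 105 105
 104 104 107]
far 0 180.0 [188 188 188 188 188 188 187 188 187 179 150 123 106 107 106 105 106 104
 103 103 102]
far 0.02 180.0 [186 185 185 185 186 186 185 185 186 185 157 130 107 106 105 104 102 103
 103 103 103]
far -0.02 180.0 [190 188 186 184 176 169 163 161 159 155 136 117 105 104 103 104 105 106
 105 103 104]
far 0.13 180.0 [165 167 169 169 169 169 169 169 168 161 144 119 106 102 103 104 103 100
 101 102 103]
far 0.15 180.0 [171 170 169 169 169 166 159 153 148 143 135 116 105 100  99 101 102 103
 103 103 103]
far 0.17 180.0 [171 172 171 171 171 171 171 171 170 164 151 124 109 103 102 101 100 100
 100 101 101]
[-5.7703 -3.198   0.0056 -0.0028 -0.0006 -0.18  ]
```

Call:
play_rows:
  plan:
    - [-0.5,-0.3,0,0,0,-0.18,100]
    - [-1,-0.6,0,0,0,-0.18,100]
    - [-1,-0.6,0,0,0,-0.18,100]
    - [-1,-0.6,0,0,0,-0.18,100]

```text
t: 0.5
tcp_pos: [0.3224, 0.5217, 0.2307]
ee_rot: [-179.9, 0.0, 167.7]
wrist_force: [-0.7, 0.2, -0.1]
grip_width: 0.995
```

Call:
play_rows:
  plan:
    - [-0.4,-0.33,0,0,0,0,100]
    - [-0.87,-0.65,0,0,0,0,100]
    - [-0.87,-0.65,0,0,0,0,100]
    - [-0.87,-0.65,0,0,0,0,100]

```text
t: 0.9
tcp_pos: [0.4077, 0.4249, 0.2309]
ee_rot: [-180.0, 0.0, 167.8]
wrist_force: [-0.8, 0.1, -0.7]
grip_width: 1.0
```

Call:
play_rows:
  plan:
    - [-0.4,-0.33,0,0,0,0,100]
    - [-0.87,-0.65,0,0,0,0,100]
    - [-0.87,-0.65,0,0,0,0,100]
    - [-0.87,-0.65,0,0,0,0,100]

```text
t: 1.3
tcp_pos: [0.4933, 0.3275, 0.231]
ee_rot: [-180.0, 0.0, 167.8]
wrist_force: [-0.5, -0.0, -0.4]
grip_width: 1.0
```

Call:
play_rows:
  plan:
    - [-0.4,-0.33,0,0,0,0,100]
    - [-0.87,-0.65,0,0,0,0,100]
    - [-0.87,-0.65,0,0,0,0,100]
    - [-0.87,-0.65,0,0,0,0,100]

```text
t: 1.7
tcp_pos: [0.579, 0.23, 0.2309]
ee_rot: [-180.0, -0.0, 167.8]
wrist_force: [-0.2, 0.4, 0.0]
grip_width: 0.999
```

Call:
play_rows:
  plan:
    - [-0.4,-0.33,0,0,0,0,100]
    - [-0.87,-0.65,0,0,0,0,100]
    - [-0.87,-0.65,0,0,0,0,100]
    - [-0.87,-0.65,0,0,0,0,100]

```text
t: 2.1
tcp_pos: [0.6647, 0.1324, 0.2306]
ee_rot: [180.0, -0.0, 167.9]
wrist_force: [-0.4, 0.3, -0.4]
grip_width: 1.001
```

```bash
cat >> h.py <<'E'
O=np.array([.587,-.039,0.]);A=Rot.from_euler("z",-12,degrees=True)
def W(p): return O+A.apply(p)
def S(p): return A.inv().apply(np.asarray(p)-O)
def tilt(th): return (Rot.from_euler("xyz",[180,0,168],degrees=True)*Rot.from_euler("y",th,degrees=True)).as_euler("xyz",degrees=True)
E
python3 - <<'E'
from h import *
print(S(env.get_obs()["tcp_pos"]),rowto(W([.155,.1045,.16]),tilt(0)),rowto(W([.155,.1045,.16]),tilt(30)))
E
```

```text
[0.0404 0.1838 0.2306] [-0.9567 -0.6586  0.5884  0.     -0.0004 -0.0026] [-0.9567 -0.6586  0.5884  0.0007  0.6663 -0.0026]
```

Call:
play_rows:
  plan:
    - [-0.4,-0.33,0,0,0.1,0,100]
    - [-0.8,-0.66,0,0,0.25,0,100]
    - [-0.96,-0.66,0.2,0,0.45,0,100]
    - [-0.96,-0.66,0.4,0,0.6,0,100]
    - [-0.96,-0.66,0.58,0,0.667,0,100]
    - [-0.96,-0.66,0.58,0,0.667,0,100]

```text
t: 2.7
tcp_pos: [0.7573, 0.0343, 0.153]
ee_rot: [-179.9, -30.8, 168.1]
wrist_force: [-0.5, 0.4, -1.0]
grip_width: 1.003
```

Run:
```python
from h import *
o=env.get_obs();print(S(o["tcp_pos"]),o["ee_rot"],o["joint_pos"],rowto(W([.155,.1045,.055]),tilt(30)))
a=env.camera("side")[...,::-1];b=env.camera("wrist")[...,::-1]
cv2.imwrite("pics/s1.png",cv2.resize(np.hstack([a[100:310,140:420],b[::2,::2]]),None,fx=1.42,fy=1.42,interpolation=cv2.INTER_CUBIC))
```

```text
[0.1513 0.1071 0.153 ] [-179.9345  -30.7675  168.0638] [ -6.0322  47.9891  57.1729   3.0618 105.4566 -84.1059] [-0.4441 -0.0213  0.6856 -0.0022 -0.0171  0.0012]
```

View pics/s1.png

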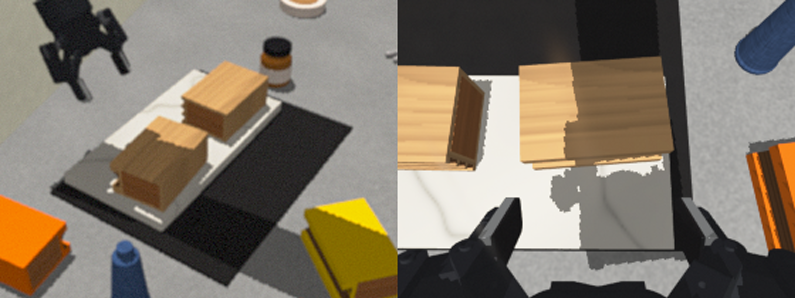

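The image shows the gripper behind the block on its +x side, centred on it: jaws at about 510 and 690, block centre at about 595 (wrist view). Now a guarded descent.

Call:
play_rows:
  plan:
    - [-0.15,0,0.23,0,0,0,100]
    - [-0.3,-0.02,0.46,0,-0.02,0,100]
    - [-0.4,-0.02,0.62,0,-0.02,0,100]
    - [-0.44,-0.02,0.69,0,-0.02,0,100]
    - [-0.44,-0.02,0.69,0,-0.02,0,100]

```text
t: 3.3
tcp_pos: [0.7627, 0.0293, 0.0634]
ee_rot: [-180.0, -29.2, 168.0]
wrist_force: [0.3, 0.3, -0.9]
grip_width: 1.001
```

Run:
```python
from h import *
o=env.get_obs();print(S(o["tcp_pos"]),o["ee_rot"],o["wrist_force"],rowto(W([.155,.1045,.032]),tilt(30)),rowto(W([.155,.1045,.022]),tilt(30)))
```

```text
[0.1577 0.1033 0.0634] [-179.9951  -29.2062  168.0423] [ 0.3474  0.2665 -0.9429] [-0.1081  0.01    0.239  -0.0006  0.0176  0.0008] [-0.1488  0.01    0.3118 -0.0006  0.0176  0.0008]
```

Call:
play_rows:
  plan:
    - [-0.04,0,0.08,0,0,0,100]
    - [-0.08,0.01,0.16,0,0.01,0,100]
    - [-0.1,0.01,0.22,0,0.018,0,100]
    - [-0.11,0.01,0.24,0,0.018,0,100]
    - [-0.11,0.01,0.24,0,0.018,0,100]

```text
t: 3.8
tcp_pos: [0.7607, 0.0301, 0.0309]
ee_rot: [-180.0, -30.0, 168.0]
wrist_force: [-0.4, 0.4, -0.6]
grip_width: 0.997
```

Call:
play_rows:
  plan:
    - [-0.01,0,0.018,0,0,0,100]
    - [-0.02,0,0.036,0,0,0,100]
    - [-0.02,0,0.036,0,0,0,100]

```text
t: 4.1
tcp_pos: [0.7611, 0.03, 0.027]
ee_rot: [-180.0, -29.9, 168.0]
wrist_force: [-0.9, -0.1, -0.0]
grip_width: 1.002
```

Run:
```python
from h import *
o=env.get_obs();print(S(o["tcp_pos"]),o["ee_rot"],o["wrist_force"])
a=env.camera("wrist")[...,::-1]
cv2.imwrite("pics/w2.png",a)
```

```text
[0.156  0.1037 0.027 ] [-179.9984  -29.9287  167.9985] [-0.9474 -0.1366 -0.0406]
```

View pics/w2.png

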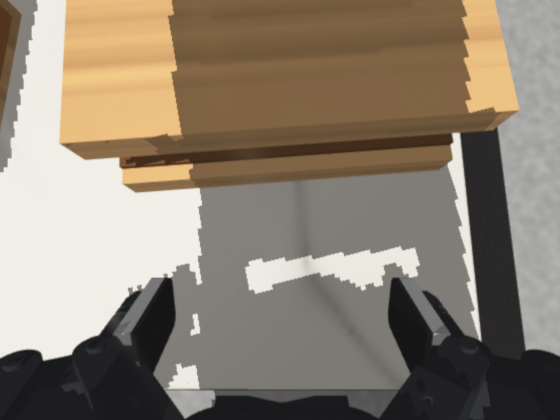

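The wrist view shows both fingers behind the block, with clear slab between them and the lower rib (row about 180). No contact yet. Lower 6 mm, then push slowly.

Call:
play_rows:
  plan:
    - [-0.025,0,0.043,0,0,0,100]
    - [-0.025,0,0.043,0,0,0,100]
    - [0.0,0,0.058,0,0,0,100]
    - [0.025,0,0.072,0,0,0,100]
    - [0.05,0,0.086,0,0,0,100]
    - [0.075,0,0.101,0,0,0,100]
    - [0.1,0,0.115,0,0,0,100]
    - [0.12,0,0.127,0,0,0,100]
    - [0.14,0,0.138,0,0,0,100]
    - [0.16,0,0.15,0,0,0,100]
    - [0.18,0,0.161,0,0,0,100]
    - [0.2,0,0.173,0,0,0,100]
    - [0.22,0,0.185,0,0,0,100]
    - [0.24,0,0.196,0,0,0,100]

```text
t: 5.55
tcp_pos: [0.725, 0.0377, 0.021]
ee_rot: [-180.0, -29.9, 168.0]
wrist_force: [-0.6, 0.8, -0.1]
grip_width: 0.998
```

Run:
```python
from h import *
o=env.get_obs();print(S(o["tcp_pos"]),o["ee_rot"],A.inv().apply(o["wrist_force"]))
```

```text
[0.1191 0.1038 0.021 ] [-179.9999  -29.9292  167.9981] [-0.7895  0.6815 -0.0851]
```

Call:
play_rows:
  plan:
    - [0.018,0,0.0104,0,0,0,100]
    - [0.036,0,0.0208,0,0,0,100]
    - [0.054,0,0.0312,0,0,0,100]
    - [0.072,0,0.0416,0,0,0,100]
    - [0.09,0,0.052,0,0,0,100]
    - [0.108,0,0.0624,0,0,0,100]
    - [0.126,0,0.0728,0,0,0,100]
    - [0.144,0,0.0832,0,0,0,100]
    - [0.162,0,0.0936,0,0,0,100]
    - [0.18,0,0.104,0,0,0,100]
    - [0.198,0,0.1144,0,0,0,100]
    - [0.216,0,0.1248,0,0,0,100]

```text
t: 6.75
tcp_pos: [0.6959, 0.0441, 0.0211]
ee_rot: [180.0, -29.9, 168.0]
wrist_force: [2.6, -0.6, 0.0]
grip_width: 1.004
```

```bash
cat >> h.py <<'E'
def stat():
    o=env.get_obs();print("t",o["t"],"slab tcp",S(o["tcp_pos"]),o["ee_rot"],"F",A.inv().apply(o["wrist_force"]),"M",A.inv().apply(o["moment"]))
def woods():
    t=env.camera("top")[...,::-1].copy();hsv=cv2.cvtColor(t,cv2.COLOR_BGR2HSV)
    m=cv2.inRange(hsv,(8,60,50),(25,220,255));m[:125]=0;m[300:]=0;m[:,:210]=0;m[:,415:]=0
    for c in cv2.findContours(m,0,1)[0]:
        if cv2.contourArea(c)>500: print(cv2.boxPoints(cv2.minAreaRect(c)).round(1).tolist(), S(cast("top",cv2.boxPoints(cv2.minAreaRect(c)),.085)))
    return t
E
python3 - <<'E'
from h import *
stat();woods()
E
```

```text
t 6.75 slab tcp [0.0892 0.1039 0.0211] [179.9901 -29.9104 168.0027] F [ 2.6779 -0.0748  0.0171] M [ 0.0646 -0.537  -0.0296]
[[323.20001220703125, 219.3000030517578], [335.0, 178.10000610351562], [391.0, 194.10000610351562], [379.20001220703125, 235.3000030517578]] [[ 0.0077 -0.0254  0.085 ]
 [ 0.1183 -0.0271  0.085 ]
 [ 0.116  -0.1719  0.085 ]
 [ 0.0063 -0.1675  0.085 ]]
[[208.89999389648438, 298.8999938964844], [228.8000030517578, 117.0], [314.79998779296875, 126.4000015258789], [295.0, 308.29998779296875]] [[-0.2539  0.1876  0.085 ]
 [ 0.2034  0.2788  0.085 ]
 [ 0.2389  0.0573  0.085 ]
 [-0.219  -0.0155  0.085 ]]
```

Call:
play_rows:
  plan:
    - [0.018,0,0.0104,0,0,0,100]
    - [0.036,0,0.0208,0,0,0,100]
    - [0.054,0,0.0312,0,0,0,100]
    - [0.072,0,0.0416,0,0,0,100]
    - [0.09,0,0.052,0,0,0,100]
    - [0.108,0,0.0624,0,0,0,100]
    - [0.126,0,0.0728,0,0,0,100]
    - [0.144,0,0.0832,0,0,0,100]
    - [0.162,0,0.0936,0,0,0,100]
    - [0.18,0,0.104,0,0,0,100]

```text
t: 7.8
tcp_pos: [0.6715, 0.0491, 0.0211]
ee_rot: [180.0, -29.9, 168.0]
wrist_force: [1.8, -0.3, 1.2]
grip_width: 1.001
```

Run:
```python
from h import *
stat()
a=env.camera("side")[...,::-1];b=env.camera("wrist")[...,::-1]
cv2.imwrite("pics/s3.png",cv2.resize(np.hstack([a[100:310,140:420],b[::2,::2]]),None,fx=1.42,fy=1.42,interpolation=cv2.INTER_CUBIC))
```

```text
t 7.8 slab tcp [0.0643 0.1038 0.0211] [179.9988 -29.9091 168.0011] F [1.8095 0.0396 1.2275] M [-0.0153 -0.594   0.0242]
```

View pics/s3.png

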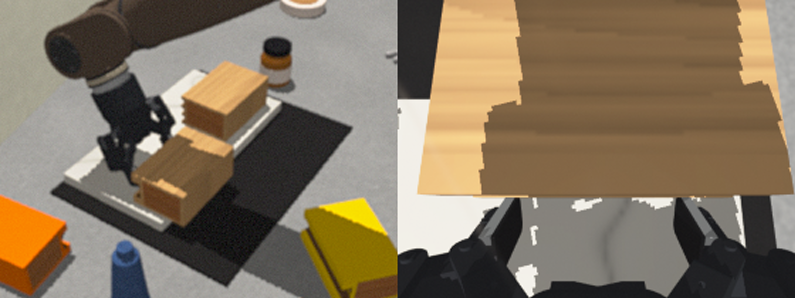

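The block is square to the slab edge with its groove face against both fingers, part overhanging and not yet tipped. Continue slower.

Call:
play_rows:
  plan:
    - [0.011,0,0.006,0,0,0,100]
    - [0.022,0,0.012,0,0,0,100]
    - [0.033,0,0.019,0,0,0,100]
    - [0.043,0,0.025,0,0,0,100]
    - [0.054,0,0.031,0,0,0,100]
    - [0.065,0,0.037,0,0,0,100]
    - [0.076,0,0.044,0,0,0,100]
    - [0.087,0,0.05,0,0,0,100]
    - [0.097,0,0.056,0,0,0,100]
    - [0.108,0,0.062,0,0,0,100]
    - [0.108,0,0.062,0,0,0,100]

```text
t: 9.0
tcp_pos: [0.6567, 0.0523, 0.021]
ee_rot: [-180.0, -30.0, 168.0]
wrist_force: [3.4, -1.3, 1.6]
grip_width: 1.005
```

Run:
```python
from h import *
stat()
a=env.camera("side")[...,::-1];b=env.camera("wrist")[...,::-1]
cv2.imwrite("pics/s4.png",cv2.resize(np.hstack([a[100:310,140:420],b[::2,::2]]),None,fx=1.42,fy=1.42,interpolation=cv2.INTER_CUBIC))
```

```text
t 9.0 slab tcp [0.0492 0.1038 0.021 ] [-179.9989  -29.9564  168.003 ] F [ 3.5683 -0.5925  1.5814] M [-0.0311 -0.406   0.032 ]
```

Call:
play_rows:
  plan:
    - [0.011,0,0.006,0,0,0,100]
    - [0.022,0,0.012,0,0,0,100]
    - [0.033,0,0.019,0,0,0,100]
    - [0.043,0,0.025,0,0,0,100]
    - [0.054,0,0.031,0,0,0,100]
    - [0.065,0,0.037,0,0,0,100]
    - [0.065,0,0.037,0,0,0,100]

```text
t: 9.8
tcp_pos: [0.6481, 0.0541, 0.0214]
ee_rot: [180.0, -29.9, 168.0]
wrist_force: [3.4, -1.5, 3.1]
grip_width: 1.001
```

Run:
```python
from h import *
stat()
a=env.camera("side")[...,::-1];b=env.camera("wrist")[...,::-1]
cv2.imwrite("pics/s5.png",cv2.resize(np.hstack([a[100:310,140:420],b[::2,::2]]),None,fx=1.42,fy=1.42,interpolation=cv2.INTER_CUBIC))
```

```text
t 9.8 slab tcp [0.0405 0.1038 0.0214] [179.9983 -29.9218 168.0046] F [ 3.6483 -0.7186  3.0556] M [-0.0365 -0.5111 -0.0294]
```

View pics/s5.png

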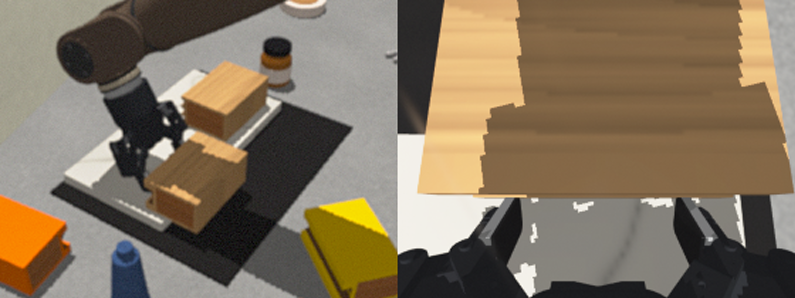

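Still flat with more than half overhanging: finger friction (Fz +3 N) holds the +x end down. I'll raise the fingers slowly along the arc so it tips under control.

Call:
play_rows:
  plan:
    - [0.013,0,-0.012,0,0,0,100]
    - [0.025,0,-0.024,0,0,0,100]
    - [0.038,0,-0.036,0,0,0,100]
    - [0.051,0,-0.048,0,0,0,100]
    - [0.063,0,-0.06,0,0,0,100]
    - [0.076,0,-0.072,0,0,0,100]
    - [0.089,0,-0.083,0,0,0,100]
    - [0.102,0,-0.095,0,0,0,100]

```text
t: 10.7
tcp_pos: [0.6432, 0.0551, 0.0372]
ee_rot: [-180.0, -29.9, 168.0]
wrist_force: [-0.8, 0.3, 0.2]
grip_width: 1.001
```

Run:
```python
from h import *
stat()
a=env.camera("side")[...,::-1];b=env.camera("wrist")[...,::-1]
cv2.imwrite("pics/s6.png",cv2.resize(np.hstack([a[100:310,140:420],b[::2,::2]]),None,fx=1.42,fy=1.42,interpolation=cv2.INTER_CUBIC))
```

```text
t 10.7 slab tcp [0.0354 0.1038 0.0372] [-179.9961  -29.9356  167.9981] F [-0.8828  0.1234  0.21  ] M [ 0.0171 -0.1858  0.0424]
```

View pics/s6.png

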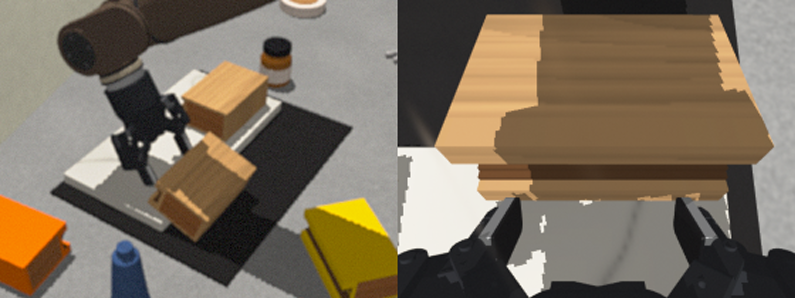

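Tipped gently: the block leans with its foot on the mat, groove face up and back, contact forces about zero. From the rib edges in the wrist view I'll compute where the corners are.

Run:
```python
from h import *
P=env.camera_params("wrist");f=210/np.tan(np.radians(P["vertical_fov"]/2));print(f,S(P["cam_to_world"][:3,3]))
k=1.42/2
uv=np.array([[437,148],[773,148],[478,200],[728,200],[485,14],[718,14]],float)-[398,0];uv/=k
obj=np.array([[95,140,60],[95,0,60],[95,140,0],[95,0,0],[0,140,60],[0,0,60]],float)/1000
obj[:,1]=.140-obj[:,1] # image left = -y
K=np.array([[f,0,P["cx"]],[0,f,P["cy"]],[0,0,1]])
ok,r,t=cv2.solvePnP(obj,uv,K,None);R=cv2.Rodrigues(r)[0]
pr=cv2.projectPoints(obj,r,t,K,None)[0][:,0];print("res",(pr-uv).round(1).tolist())
full=np.array([[0,.07,0],[95e-3,.07,0],[95e-3,.07,.06],[0,.07,.06]])
c=(full@R.T+t.T)*[1,-1,-1];w=c@P["cam_to_world"][:3,:3].T+P["cam_to_world"][:3,3];s=S(w)
print("foot,+x under,+x top,-x top\n",s);d=s[1]-s[0];print("lean",np.degrees(np.arctan2(d[2],d[0])),"yaw",np.degrees(np.arctan2(*( (A.inv().apply((R@[0,1,0]*[1,-1,-1])@P["cam_to_world"][:3,:3].T))[:2]))))
```

```text
371.7464245165288 [0.0369 0.1044 0.2013]
res [[-5.4, -1.1], [5.2, -2.1], [10.7, 2.3], [-12.1, 1.4], [1.2, 0.6], [0.5, 0.5]]
foot,+x under,+x top,-x top
 [[-0.053   0.107   0.0062]
 [ 0.0358  0.1074  0.04  ]
 [ 0.0144  0.1075  0.0961]
 [-0.0744  0.1071  0.0623]]
lean 20.84645854904411 yaw -0.1853818749459576
```

Foot is at x=-53 mm on the mat, lean about 21°, yaw about 0. Plan: hook the open fingertips into the groove, tool tilted 40°, and rotate tool and block together about the foot. The groove then drives the block up and also restrains it past balance.

```bash
cat >> h.py <<'E'
def tcp_for(N,T,y=.1038,back=.0):
    "slab-frame TCP so that near fingertip corner (open) is at N=(x,z), tilt T"
    c,s=np.cos(np.radians(T)),np.sin(np.radians(T));tz=np.array([-s,-c]);tx=np.array([-c,s])
    p=np.array(N)+(.013-back)*tz-.011*tx; return np.array([p[0],y,p[1]])
def blk(foot,lean,a,b):
    c,s=np.cos(np.radians(lean)),np.sin(np.radians(lean)); return np.array(foot)+a*np.array([c,s])+b*np.array([-s,c])
FOOT=(-.053,.006)
E
python3 - <<'E'
from h import *
N=blk(FOOT,21,.085,.037);print("N",N)
for b in(.05,.0):
    p=tcp_for(N,40,back=b);print(p,rowto(W(p),tilt(40)).round(3))
E
```

```text
N [0.0131 0.071 ]
[0.0453 0.1038 0.0923] [ 0.158 -0.    -0.435  0.     0.225  0.   ]
[0.0132 0.1038 0.054 ] [ 0.232 -0.    -0.025  0.     0.225  0.   ]
```

Call:
play_rows:
  plan:
    - [-0.05,0,-0.1,0,0,0,100]
    - [-0.05,0,-0.3,0,0.03,0,100]
    - [0,0,-0.435,0,0.1,0,100]
    - [0.158,0,-0.435,0,0.225,0,100]
    - [0.158,0,-0.435,0,0.225,0,100]
    - [0.158,0,-0.435,0,0.225,0,100]

```text
t: 11.4
tcp_pos: [0.6527, 0.0531, 0.0908]
ee_rot: [-180.0, -40.0, 168.0]
wrist_force: [-0.4, 1.2, -0.2]
grip_width: 0.999
```

Run:
```python
from h import *
stat()
N=blk(FOOT,21,.085,.037)
for b in(.03,.015,.0):
    p=tcp_for(N,40,back=b);print(rowto(W(p),tilt(40)).round(3))
a=env.camera("side")[...,::-1];b=env.camera("wrist")[...,::-1]
cv2.imwrite("pics/s7.png",cv2.resize(np.hstack([a[130:290,230:380].repeat(1,0),cv2.resize(b,(213,160))]),None,fx=2.1,fy=2.1,interpolation=cv2.INTER_CUBIC))
```

```text
t 11.4 slab tcp [0.0451 0.1037 0.0908] [-179.9869  -40.0059  167.991 ] F [-0.6202  1.0704 -0.1892] M [ 0.0147 -0.3042 -0.0389]
[ 0.007  0.001  0.156 -0.    -0.    -0.   ]
[ 0.007  0.001  0.281 -0.    -0.    -0.   ]
[ 0.007  0.001  0.406 -0.    -0.    -0.   ]
```

View pics/s7.png

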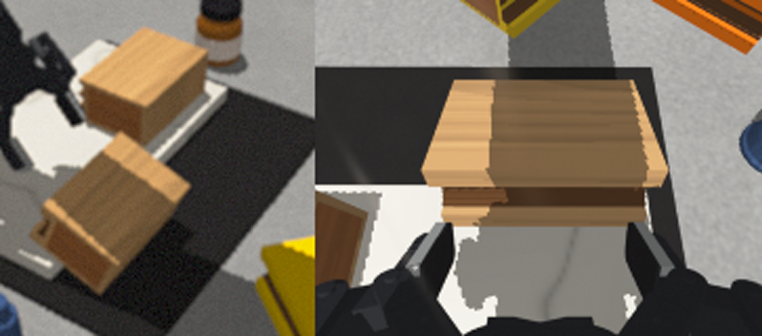

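Run:
```python
from h import *
P=env.camera_params("wrist");f=210/np.tan(np.radians(P["vertical_fov"]/2))
b=env.camera("wrist")[...,::-1].copy();cv2.imwrite("pics/w8.png",b)
k=213*2.1/560
uv=np.array([[423,170],[667,170],[426,185],[661,185],[443,226],[646,226],[455,80],[633,80]],float)-[315,0];uv/=k
obj=np.array([[95,0,60],[95,140,60],[95,0,45],[95,140,45],[95,0,0],[95,140,0],[0,0,60],[0,140,60]],float)/1000
K=np.array([[f,0,P["cx"]],[0,f,P["cy"]],[0,0,1]])
ok,r,t=cv2.solvePnP(obj,uv,K,None);R=cv2.Rodrigues(r)[0]
pr=cv2.projectPoints(obj,r,t,K,None)[0][:,0];print("res",(pr-uv).round(1).tolist())
full=np.array([[0,.07,0],[95e-3,.07,0],[95e-3,.07,.06],[0,.07,.06]])
c=(full@R.T+t.T)*[1,-1,-1];w=c@P["cam_to_world"][:3,:3].T+P["cam_to_world"][:3,3];s=S(w)
print(s);d=s[1]-s[0];print("lean",np.degrees(np.arctan2(d[2],d[0])))
```

```text
res [[-3.4, -1.5], [2.2, -1.6], [2.2, 0.9], [0.1, 1.1], [3.1, 0.3], [-4.1, 0.8], [-0.4, 0.6], [0.3, -0.1]]
[[-0.053   0.1079  0.0055]
 [ 0.0353  0.1073  0.0404]
 [ 0.0133  0.1068  0.0962]
 [-0.0751  0.1074  0.0613]]
lean 21.527398527513625
```

Consistent: foot at -53 mm, lean 21.5°. Insert slowly into the groove.

Call:
play_rows:
  plan:
    - [0.007,0,0.1,0,0,0,100]
    - [0.007,0,0.18,0,0,0,100]
    - [0.007,0,0.24,0,0,0,100]
    - [0.007,0,0.28,0,0,0,100]
    - [0.007,0,0.31,0,0,0,100]
    - [0.007,0,0.34,0,0,0,100]
    - [0.007,0,0.36,0,0,0,100]
    - [0.007,0,0.38,0,0,0,100]
    - [0.007,0,0.395,0,0,0,100]
    - [0.007,0,0.395,0,0,0,100]

```text
t: 12.55
tcp_pos: [0.6221, 0.0596, 0.0558]
ee_rot: [-180.0, -40.1, 168.0]
wrist_force: [-0.2, -0.3, -0.5]
grip_width: 1.002
```

Run:
```python
from h import *
stat()
b=env.camera("wrist")[...,::-1];a=env.camera("side")[...,::-1]
cv2.imwrite("pics/s9.png",cv2.resize(np.hstack([a[130:290,230:380].repeat(1,0),cv2.resize(b,(213,160))]),None,fx=2.1,fy=2.1,interpolation=cv2.INTER_CUBIC))
o=env.get_obs();p0=S(o["tcp_pos"]);L=21.5
for d in range(0,45,3):
    th=np.radians(d);r=np.array([p0[0]-FOOT[0],p0[2]-FOOT[1]])
    q=np.array([[np.cos(th),-np.sin(th)],[np.sin(th),np.cos(th)]])@r+FOOT
    print(d,rowto(W([q[0],p0[1],q[1]]),tilt(40-d)).round(3)[[0,1,2,4]].tolist(),end=";")
```

```text
t 12.55 slab tcp [0.0139 0.1038 0.0558] [-179.9981  -40.0696  168.0032] F [-0.1192 -0.3769 -0.4746] M [-0.0234 -0.2899 -0.0195]
0 [-0.0, -0.0, 0.0, -0.001];3 [0.036, 0.0, -0.007, -0.068];6 [0.072, 0.0, -0.013, -0.134];9 [0.108, 0.0, -0.017, -0.201];12 [0.145, 0.0, -0.018, -0.268];15 [0.181, 0.0, -0.018, -0.334];18 [0.218, 0.0, -0.016, -0.401];21 [0.254, 0.0, -0.012, -0.468];24 [0.29, 0.0, -0.006, -0.534];27 [0.326, 0.0, 0.001, -0.601];30 [0.361, 0.0, 0.011, -0.668];33 [0.396, 0.0, 0.022, -0.734];36 [0.43, 0.0, 0.036, -0.801];39 [0.463, 0.0, 0.051, -0.868];42 [0.496, 0.0, 0.067, -0.934];
```

View pics/s9.png

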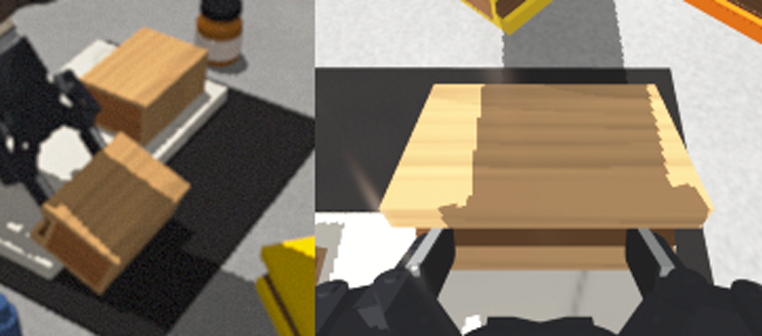

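Fingertips sit inside the groove without load. Rotate the first 15° slowly.

Call:
play_rows:
  plan:
    - [0.018,0,-0.004,0,-0.034,0,100]
    - [0.036,0,-0.007,0,-0.067,0,100]
    - [0.054,0,-0.01,0,-0.1,0,100]
    - [0.072,0,-0.013,0,-0.134,0,100]
    - [0.09,0,-0.015,0,-0.167,0,100]
    - [0.108,0,-0.017,0,-0.201,0,100]
    - [0.127,0,-0.018,0,-0.235,0,100]
    - [0.145,0,-0.018,0,-0.268,0,100]
    - [0.163,0,-0.018,0,-0.301,0,100]
    - [0.181,0,-0.018,0,-0.334,0,100]
    - [0.181,0,-0.018,0,-0.334,0,100]

```text
t: 13.75
tcp_pos: [0.6071, 0.063, 0.0723]
ee_rot: [180.0, -24.9, 168.0]
wrist_force: [0.5, -1.2, 0.2]
grip_width: 0.994
```

```bash
cat >> h.py <<'E'
def snap(n):
    b=env.camera("wrist")[...,::-1];a=env.camera("side")[...,::-1]
    cv2.imwrite(n,cv2.resize(np.hstack([a[130:290,210:390],cv2.resize(b,(213,160))]),None,fx=2,fy=2,interpolation=cv2.INTER_CUBIC))
def arcs(T,ds):
    p0=S(env.get_obs()["tcp_pos"])
    for d in ds:
        th=np.radians(d);r=np.array([p0[0]-FOOT[0],p0[2]-FOOT[1]])
        q=np.array([[np.cos(th),-np.sin(th)],[np.sin(th),np.cos(th)]])@r+FOOT
        print(d,rowto(W([q[0],p0[1],q[1]]),tilt(T-d)).round(3)[[0,1,2,4]].tolist(),end=";")
E
python3 - <<'E'
from h import *
stat();snap("pics/s10.png");arcs(25,range(0,40,3))
E
```

```text
t 13.75 slab tcp [-0.0015  0.104   0.0723] [179.9906 -24.9419 168.0187] F [ 0.7014 -1.0361  0.2478] M [-0.017  -0.3643 -0.0073]
0 [-0.0, -0.0, 0.0, 0.0];3 [0.036, 0.0, -0.007, -0.066];6 [0.072, 0.0, -0.013, -0.133];9 [0.108, 0.0, -0.017, -0.2];12 [0.145, 0.0, -0.018, -0.266];15 [0.182, 0.0, -0.018, -0.333];18 [0.218, 0.0, -0.016, -0.4];21 [0.255, 0.0, -0.012, -0.466];24 [0.291, 0.0, -0.006, -0.533];27 [0.327, 0.0, 0.002, -0.6];30 [0.362, 0.0, 0.011, -0.666];33 [0.397, 0.0, 0.023, -0.733];36 [0.431, 0.0, 0.036, -0.8];39 [0.464, 0.0, 0.051, -0.866];
```

View pics/s10.png

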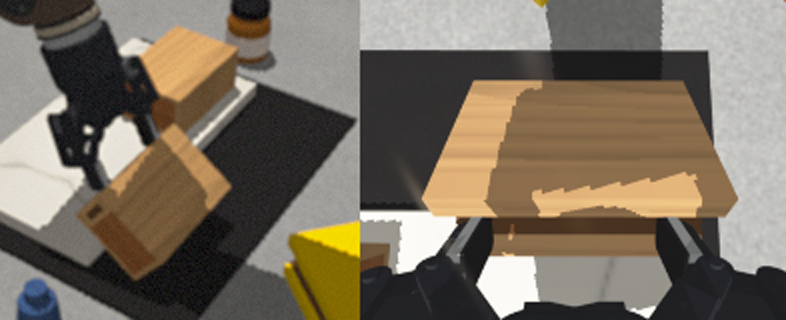

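Call:
play_rows:
  plan:
    - [0.018,0,-0.004,0,-0.033,0,100]
    - [0.036,0,-0.007,0,-0.066,0,100]
    - [0.054,0,-0.01,0,-0.1,0,100]
    - [0.072,0,-0.013,0,-0.133,0,100]
    - [0.09,0,-0.015,0,-0.166,0,100]
    - [0.108,0,-0.017,0,-0.2,0,100]
    - [0.127,0,-0.018,0,-0.233,0,100]
    - [0.145,0,-0.018,0,-0.266,0,100]
    - [0.163,0,-0.018,0,-0.3,0,100]
    - [0.182,0,-0.018,0,-0.333,0,100]
    - [0.2,0,-0.017,0,-0.366,0,100]
    - [0.218,0,-0.016,0,-0.4,0,100]
    - [0.218,0,-0.016,0,-0.4,0,100]

```text
t: 15.15
tcp_pos: [0.5842, 0.0678, 0.0845]
ee_rot: [-180.0, -7.0, 168.0]
wrist_force: [-0.2, -0.6, 0.7]
grip_width: 1.0
```

```bash
cat >> h.py <<'E'
def sideface():
    "numbers: lit/dark wood regions in the side view near the block"
    a=env.camera("side")[...,::-1].copy();hsv=cv2.cvtColor(a,cv2.COLOR_BGR2HSV)
    m=cv2.inRange(hsv,(5,90,40),(22,255,255));m[:130]=0;m[320:]=0;m[:,:190]=0;m[:,350:]=0
    m=cv2.morphologyEx(m,cv2.MORPH_OPEN,np.ones((3,3)))
    for c in cv2.findContours(m,0,1)[0]:
        if cv2.contourArea(c)>300: print(int(cv2.contourArea(c)),cv2.approxPolyDP(c,3,True)[:,0].tolist())
    return a
E
python3 - <<'E'
from h import *
stat();snap("pics/s11.png");sideface();arcs(7,range(0,40,3))
for L in(45,50,55,60): print(L,proj("side",[W([*blk(FOOT,L,a,b)[:1],.1074+.07,blk(FOOT,L,a,b)[1]]) for a,b in((0,0),(.095,0),(.095,.06),(0,.06))]).round(0).tolist())
E
```

```text
t 15.15 slab tcp [-0.0249  0.1039  0.0845] [-179.9988   -7.0003  168.0205] F [-0.034  -0.5721  0.7336] M [-0.0134 -0.0591  0.0055]
3240 [[311, 195], [300, 203], [288, 203], [277, 214], [275, 228], [267, 224], [258, 232], [277, 270], [298, 269], [330, 231]]
915 [[296, 144], [296, 156], [302, 160], [306, 177], [301, 186], [303, 194], [326, 172], [328, 154]]
0 [-0.0, -0.0, 0.0, -0.0];3 [0.036, 0.0, -0.007, -0.067];6 [0.072, 0.0, -0.013, -0.134];9 [0.108, 0.0, -0.017, -0.2];12 [0.145, 0.0, -0.018, -0.267];15 [0.181, 0.0, -0.018, -0.334];18 [0.218, 0.0, -0.016, -0.4];21 [0.254, 0.0, -0.012, -0.467];24 [0.29, 0.0, -0.006, -0.534];27 [0.326, 0.0, 0.001, -0.6];30 [0.361, 0.0, 0.011, -0.667];33 [0.396, 0.0, 0.022, -0.734];36 [0.43, 0.0, 0.036, -0.8];39 [0.463, 0.0, 0.051, -0.867];45 [[278.0, 270.0], [251.0, 234.0], [268.0, 227.0], [295.0, 264.0]]
50 [[278.0, 270.0], [254.0, 234.0], [272.0, 228.0], [297.0, 266.0]]
55 [[278.0, 270.0], [256.0, 233.0], [276.0, 230.0], [298.0, 268.0]]
60 [[278.0, 270.0], [259.0, 233.0], [280.0, 232.0], [299.0, 270.0]]
```

Side-view corners (277,270), (258,232) and (298,269) match the foot unmoved and lean about 57°, right at balance. Continue the arc to lower it.

Call:
play_rows:
  plan:
    - [0.018,0,-0.004,0,-0.033,0,100]
    - [0.036,0,-0.007,0,-0.067,0,100]
    - [0.054,0,-0.01,0,-0.1,0,100]
    - [0.072,0,-0.013,0,-0.134,0,100]
    - [0.09,0,-0.015,0,-0.167,0,100]
    - [0.108,0,-0.017,0,-0.2,0,100]
    - [0.127,0,-0.018,0,-0.234,0,100]
    - [0.145,0,-0.018,0,-0.267,0,100]
    - [0.163,0,-0.018,0,-0.3,0,100]
    - [0.181,0,-0.018,0,-0.334,0,100]
    - [0.2,0,-0.017,0,-0.367,0,100]
    - [0.218,0,-0.016,0,-0.4,0,100]
    - [0.236,0,-0.014,0,-0.434,0,100]
    - [0.254,0,-0.012,0,-0.467,0,100]
    - [0.272,0,-0.009,0,-0.5,0,100]
    - [0.272,0,-0.009,0,-0.5,0,100]

```text
t: 16.9
tcp_pos: [0.5526, 0.0745, 0.0892]
ee_rot: [-180.0, 15.5, 168.0]
wrist_force: [-0.6, 0.1, 0.9]
grip_width: 1.004
```

Run:
```python
from h import *
stat();snap("pics/s12.png");sideface();arcs(-15.5,range(0,20,3))
for L in(70,80,90): print(L,proj("side",[W([*blk(FOOT,L,a,b)[:1],.1074+.07,blk(FOOT,L,a,b)[1]]) for a,b in((0,0),(.095,0),(.095,.06),(0,.06))]).round(0).tolist())
```

```text
t 16.9 slab tcp [-0.0572  0.1038  0.0892] [-179.9916   15.4929  168.0283] F [-0.565  -0.0322  0.8597] M [-0.0444  0.1131  0.0101]
2887 [[333, 208], [327, 212], [319, 205], [308, 208], [291, 235], [284, 231], [278, 236], [278, 271], [298, 281], [311, 271], [333, 243], [337, 213]]
1172 [[302, 144], [295, 145], [269, 166], [269, 186], [296, 195], [297, 174], [305, 154]]
0 [0.0, -0.0, 0.0, 0.0];3 [0.036, 0.0, -0.007, -0.067];6 [0.072, 0.0, -0.013, -0.133];9 [0.108, 0.0, -0.017, -0.2];12 [0.145, 0.0, -0.019, -0.267];15 [0.181, 0.0, -0.019, -0.333];18 [0.218, 0.0, -0.017, -0.4];70 [[278.0, 270.0], [265.0, 233.0], [288.0, 237.0], [301.0, 274.0]]
80 [[278.0, 270.0], [271.0, 235.0], [296.0, 243.0], [302.0, 278.0]]
90 [[278.0, 270.0], [278.0, 237.0], [303.0, 249.0], [302.0, 282.0]]
```

The block now stands upright: side-view corners (278,271), (278,236) and (298,281) match 90°, with no force. Back out of the groove.

Call:
play_rows:
  plan:
    - [0,0,-0.03,0,0,0,100]
    - [0,0,-0.08,0,0,0,100]
    - [0,0,-0.15,0,0,0,100]
    - [0,0,-0.3,0,0,0,100]
    - [0,0,-0.55,0,0,0,100]
    - [0,0,-0.8,0,0,0,100]
    - [0,0,-0.8,0,0,0,100]

```text
t: 17.75
tcp_pos: [0.5309, 0.0798, 0.1882]
ee_rot: [179.9, 16.1, 168.0]
wrist_force: [0.5, -0.4, 1.6]
grip_width: 1.002
```

Run:
```python
from h import *
stat();sideface()
t=env.camera("top")[...,::-1];cv2.imwrite("pics/t13.png",t)
print(rowto(W([-.145,.107,.18]),tilt(-15)).round(3),rowto(W([-.145,.107,.08]),tilt(-15)).round(3))
```

```text
t 17.75 slab tcp [-0.0796  0.1046  0.1882] [179.8802  16.0662 168.0013] F [ 0.571  -0.304   1.5614] M [-0.0231  0.1179 -0.0542]
3070 [[316, 201], [277, 240], [277, 270], [298, 281], [306, 277], [333, 243], [337, 211], [330, 208], [326, 212]]
1167 [[301, 144], [269, 166], [270, 186], [291, 196], [295, 188], [292, 182], [311, 151]]
[ 0.517  0.026 -0.115  0.001  0.014 -0.   ] [ 0.742  0.025  0.688  0.001  0.014 -0.   ]
```

Call:
play_rows:
  plan:
    - [0.2,0.01,-0.11,0,0,0,60]
    - [0.517,0.026,-0.115,0,0.014,0,40]
    - [0.517,0.026,-0.115,0,0.014,0,40]
    - [0.63,0.026,0.3,0,0.014,0,40]
    - [0.74,0.025,0.688,0,0.014,0,40]
    - [0.74,0.025,0.688,0,0.014,0,40]
    - [0.74,0.025,0.688,0,0.014,0,40]

```text
t: 18.55
tcp_pos: [0.4663, 0.0955, 0.0778]
ee_rot: [-179.9, 14.7, 168.0]
wrist_force: [0.7, -0.0, 0.6]
grip_width: 0.401
```

Run:
```python
from h import *
stat();print(env.get_obs()["joint_pos"],env.get_obs()["grip_width"])
print(rowto(W([-.145,.107,.028]),tilt(-15)).round(3))
P=env.camera_params("top")
t=env.camera("top")[...,::-1].copy();cv2.imwrite("pics/t14.png",t)
print("pred block top corners top px",proj("top",[W([x,y,.1]) for x in(-.113,-.053) for y in(.0374,.1774)]).round(0).tolist())
m=cv2.inRange(cv2.cvtColor(t,cv2.COLOR_BGR2HSV),(8,70,60),(25,220,255));m[:140]=0;m[300:]=0;m[:,:215]=0;m[:,320:]=0
for c in cv2.findContours(m,0,1)[0]:
    if cv2.contourArea(c)>200:print(cv2.approxPolyDP(c,2.5,True)[:,0].tolist())
```

```text
t 18.55 slab tcp [-0.146   0.1065  0.0778] [-179.9493   14.6615  168.0069] F [0.6552 0.0997 0.6238] M [0.0208 0.0991 0.002 ]
[  1.124   -4.7436 131.9783  -5.3617  38.604  -73.1004] 0.4011898595638489
[ 0.097  0.005  0.404 -0.001 -0.008  0.   ]
pred block top corners top px [[286.0, 259.0], [230.0, 243.0], [292.0, 235.0], [237.0, 219.0]]
[[255, 272], [244, 275], [244, 271], [241, 275], [238, 271], [237, 274], [217, 273], [216, 283], [220, 287], [228, 284], [234, 287], [254, 286]]
[[237, 220], [230, 242], [235, 247], [233, 245], [236, 244], [237, 248], [242, 246], [249, 251], [249, 248], [286, 258], [292, 234]]
```

Top view shows the block's top corners exactly where predicted (x -113 to -53 mm, yaw about 0). Descend on the near side and push.

Call:
play_rows:
  plan:
    - [0.03,0,0.12,0,0,0,40]
    - [0.06,0,0.24,0,0,0,40]
    - [0.085,0.005,0.34,0,0,0,40]
    - [0.097,0.005,0.4,0,-0.008,0,40]
    - [0.097,0.005,0.4,0,-0.008,0,40]

```text
t: 19.1
tcp_pos: [0.4693, 0.0961, 0.0308]
ee_rot: [180.0, 15.4, 168.0]
wrist_force: [0.3, 0.7, 0.3]
grip_width: 0.397
```

Run:
```python
from h import *
stat();print(env.get_obs()["joint_pos"])
```

```text
t 19.1 slab tcp [-0.1432  0.1076  0.0308] [179.9705  15.3599 167.9938] F [0.1752 0.7643 0.2555] M [-0.071   0.1367 -0.0244]
[  1.2379   1.1543 132.7756  -6.659   31.2654 -71.5147]
```

Call:
play_rows:
  plan:
    - [-0.02,0,0.005,0,0,0,40]
    - [-0.04,0,0.011,0,0,0,40]
    - [-0.06,0,0.016,0,0,0,40]
    - [-0.08,0,0.022,0,0,0,40]
    - [-0.1,0,0.027,0,0,0,40]
    - [-0.12,0,0.032,0,0,0,40]
    - [-0.14,0,0.038,0,0,0,40]
    - [-0.16,0,0.043,0,0,0,40]
    - [-0.18,0,0.048,0,0,0,40]
    - [-0.2,0,0.054,0,0,0,40]
    - [-0.22,0,0.059,0,0,0,40]
    - [-0.24,0,0.064,0,0,0,40]
    - [-0.26,0,0.07,0,0,0,40]
    - [-0.28,0,0.075,0,0,0,40]

```text
t: 20.5
tcp_pos: [0.5018, 0.0888, 0.0291]
ee_rot: [-180.0, 15.2, 168.0]
wrist_force: [-1.7, 0.4, -1.5]
grip_width: 0.398
```

```bash
cat >> h.py <<'E'
def topblk():
    t=env.camera("top")[...,::-1].copy();m=cv2.inRange(cv2.cvtColor(t,cv2.COLOR_BGR2HSV),(8,70,60),(25,220,255));m[:140]=0;m[268:]=0;m[:,:215]=0;m[:,318:]=0
    for c in cv2.findContours(m,0,1)[0]:
        if cv2.contourArea(c)>200:
            q=cv2.approxPolyDP(c,2.5,True)[:,0];print(q.tolist());print((S(cast("top",q,.1))[:,:2]*1000).round(0).tolist())
E
python3 - <<'E'
from h import *
stat();topblk();sideface()
E
```

```text
t 20.5 slab tcp [-0.1099  0.1073  0.0291] [-179.9883   15.1628  168.0032] F [-1.7455  0.0212 -1.5312] M [ 0.012   0.4987 -0.0074]
[[261, 258], [258, 258], [260, 261], [246, 257], [245, 260], [228, 258], [226, 261], [225, 258], [225, 267], [261, 267]]
[[-128.0, 94.0], [-130.0, 101.0], [-135.0, 95.0], [-135.0, 130.0], [-143.0, 130.0], [-149.0, 171.0], [-158.0, 173.0], [-151.0, 177.0], [-172.0, 171.0], [-149.0, 88.0]]
[[239, 214], [237, 222], [242, 224], [237, 224], [232, 236], [234, 240], [287, 254], [293, 229]]
[[-39.0, 176.0], [-59.0, 175.0], [-61.0, 162.0], [-64.0, 174.0], [-96.0, 177.0], [-104.0, 169.0], [-102.0, 37.0], [-39.0, 40.0]]
2328 [[310, 200], [273, 235], [272, 267], [297, 278], [311, 262], [307, 256], [308, 241], [321, 222], [318, 209]]
2149 [[302, 144], [295, 145], [269, 166], [270, 186], [296, 198], [326, 173], [327, 153]]
```

Call:
play_rows:
  plan:
    - [-0.016,0,0.004,0,0,0,40]
    - [-0.032,0,0.009,0,0,0,40]
    - [-0.048,0,0.013,0,0,0,40]
    - [-0.064,0,0.017,0,0,0,40]
    - [-0.08,0,0.022,0,0,0,40]
    - [-0.097,0,0.026,0,0,0,40]
    - [-0.113,0,0.03,0,0,0,40]
    - [-0.129,0,0.034,0,0,0,40]
    - [-0.145,0,0.039,0,0,0,40]
    - [-0.161,0,0.043,0,0,0,40]
    - [-0.177,0,0.047,0,0,0,40]
    - [-0.193,0,0.052,0,0,0,40]
    - [-0.209,0,0.056,0,0,0,40]
    - [-0.225,0,0.06,0,0,0,40]
    - [-0.241,0,0.065,0,0,0,40]
    - [-0.257,0,0.069,0,0,0,40]

```text
t: 22.2
tcp_pos: [0.5334, 0.0821, 0.0296]
ee_rot: [-180.0, 15.2, 168.0]
wrist_force: [-1.9, 0.8, -2.0]
grip_width: 0.401
```

Run:
```python
from h import *
stat();topblk()
```

```text
t 22.2 slab tcp [-0.0776  0.1074  0.0296] [-179.9974   15.2052  168.0021] F [-2.0137  0.3816 -1.9785] M [ 0.0284  0.4993 -0.0111]
[[230, 255], [260, 256], [265, 255], [266, 245], [258, 242], [242, 245], [240, 242], [231, 244]]
[[-141.0, 168.0], [-124.0, 98.0], [-118.0, 87.0], [-94.0, 92.0], [-93.0, 112.0], [-110.0, 147.0], [-104.0, 154.0], [-115.0, 174.0]]
[[242, 203], [236, 226], [267, 234], [276, 233], [279, 238], [291, 241], [296, 217]]
[[-10.0, 177.0], [-69.0, 175.0], [-68.0, 97.0], [-60.0, 77.0], [-69.0, 66.0], [-69.0, 36.0], [-8.0, 40.0]]
```

Call:
play_rows:
  plan:
    - [-0.008,0,0.002,0,0,0,40]
    - [-0.016,0,0.004,0,0,0,40]
    - [-0.024,0,0.006,0,0,0,40]
    - [-0.032,0,0.009,0,0,0,40]
    - [-0.04,0,0.011,0,0,0,40]
    - [-0.048,0,0.013,0,0,0,40]
    - [-0.056,0,0.015,0,0,0,40]
    - [-0.056,0,0.015,0,0,0,40]

```text
t: 23.05
tcp_pos: [0.5404, 0.0807, 0.0297]
ee_rot: [180.0, 15.2, 168.0]
wrist_force: [-1.6, -0.3, 0.5]
grip_width: 0.402
```

Run:
```python
from h import *
stat();topblk()
```

```text
t 23.05 slab tcp [-0.0705  0.1074  0.0297] [179.9945  15.2437 167.9996] F [-1.5489 -0.6108  0.4876] M [ 0.016   0.4212 -0.0058]
[[267, 242], [262, 238], [253, 242], [235, 239], [231, 241], [232, 252], [264, 252]]
[[-87.0, 91.0], [-81.0, 106.0], [-96.0, 124.0], [-101.0, 168.0], [-108.0, 176.0], [-133.0, 166.0], [-112.0, 92.0]]
[[243, 201], [237, 223], [269, 232], [277, 230], [284, 239], [292, 238], [293, 221], [297, 221], [298, 215]]
[[-5.0, 176.0], [-62.0, 175.0], [-62.0, 94.0], [-52.0, 76.0], [-68.0, 54.0], [-61.0, 36.0], [-20.0, 45.0], [-17.0, 35.0], [-2.0, 37.0]]
```

Call:
play_rows:
  plan:
    - [-0.006,0,0.002,0,0,0,40]
    - [-0.012,0,0.003,0,0,0,40]
    - [-0.018,0,0.005,0,0,0,40]
    - [-0.024,0,0.006,0,0,0,40]
    - [-0.024,0,0.006,0,0,0,40]

```text
t: 23.6
tcp_pos: [0.5416, 0.0805, 0.0294]
ee_rot: [-180.0, 15.0, 168.0]
wrist_force: [-8.9, 2.0, 5.8]
grip_width: 0.401
```

Run:
```python
from h import *
stat()
```

```text
t 23.6 slab tcp [-0.0692  0.1074  0.0294] [-179.9702   14.9903  167.999 ] F [-9.1474  0.1261  5.8453] M [ 0.0275  1.1775 -0.0051]
```

Force jumped to 9 N at TCP -69 mm with almost no yaw moment, so the block is against the slab edge. Retreat.

Call:
play_rows:
  plan:
    - [0.01,0,-0.003,0,0,0,40]
    - [0.025,0,-0.007,0,0,0,40]
    - [0.05,0,-0.013,0,0,0,40]
    - [0.12,0,-0.032,0,0,0,40]
    - [0.25,0,-0.067,0,0,0,40]
    - [0.3,0,-0.08,0,0,0,40]
    - [0.2,0,-0.5,0,0,0,40]
    - [0.1,0,-0.95,0,0,0,40]
    - [0.1,0,-0.95,0,0,0,40]
    - [0.1,0,-0.95,0,0,0,40]

```text
t: 24.6
tcp_pos: [0.5042, 0.0888, 0.1396]
ee_rot: [179.9, 15.6, 168.0]
wrist_force: [-0.2, 0.2, -0.7]
grip_width: 0.398
```

Run:
```python
from h import *
stat();topblk()
a=env.camera("side")[...,::-1];t=env.camera("top")[...,::-1]
cv2.imwrite("pics/fin.png",np.hstack([cv2.resize(a[140:300,200:345],None,fx=2.6,fy=2.6,interpolation=cv2.INTER_CUBIC),cv2.resize(t[140:300,210:365],None,fx=2.6,fy=2.6,interpolation=cv2.INTER_CUBIC)]))
```

```text
t 24.6 slab tcp [-0.1076  0.1078  0.1396] [179.9197  15.5769 167.9866] F [-0.2318  0.1263 -0.6862] M [0.0183 0.0923 0.0242]
[[218, 252], [218, 264], [251, 263], [257, 266], [259, 251], [243, 248], [235, 253], [231, 248], [221, 251], [221, 248]]
[[-142.0, 198.0], [-170.0, 189.0], [-146.0, 114.0], [-149.0, 98.0], [-113.0, 104.0], [-116.0, 143.0], [-133.0, 158.0], [-124.0, 171.0], [-138.0, 192.0], [-131.0, 194.0]]
[[243, 201], [238, 223], [292, 237], [298, 214]]
[[-5.0, 176.0], [-61.0, 172.0], [-58.0, 37.0], [0.0, 38.0]]
```

View pics/fin.png

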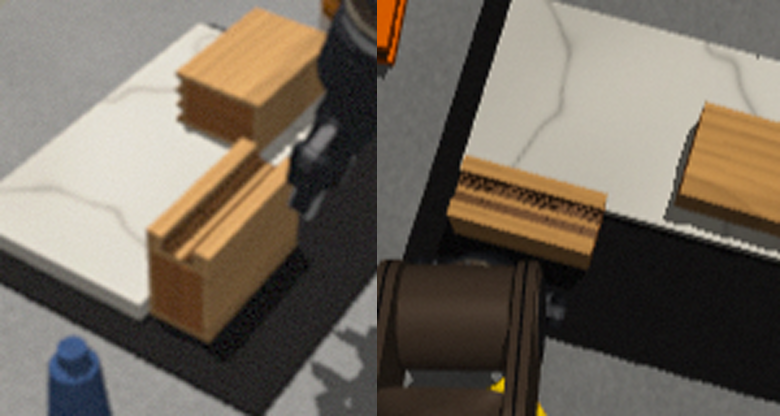

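Upright, groove up, against the slab. One subpixel yaw check from edge profiles before handing in.

Run:
```python
from h import *
g=cv2.GaussianBlur(env.camera("top"),(3,3),0)[...,2].astype(np.float32) # blue: wood is low, marble high
ys=np.arange(.045,.171,.006);xs=np.arange(-.016,.016,.0005);e=[]
for y in ys:
    p=proj("top",np.array([W([x,y,.1]) for x in xs])).astype(np.float32)
    v=cv2.remap(g,p[:,0],p[:,1],cv2.INTER_CUBIC).ravel();e.append(xs[np.argmax(np.gradient(cv2.GaussianBlur(v[None],(9,1),0)[0]))])
e=np.array(e)*1000;print(e.round(1));k=np.polyfit(ys*1000,e,1);print("slope deg",np.degrees(np.arctan(k[0])),"mid",np.polyval(k,107))
# slab near edge
xs=np.arange(-.012,.012,.0005)
for r in(np.arange(-.03,.03,.006),np.arange(-.185,.18-.2,.006)):
    s=[]
    for y in r:
        p=proj("top",np.array([W([x,y,.025]) for x in xs])).astype(np.float32)
        v=cv2.remap(g,p[:,0],p[:,1],cv2.INTER_CUBIC).ravel();s.append(xs[np.argmax(np.gradient(cv2.GaussianBlur(v[None],(9,1),0)[0]))]*1000)
    s=np.array(s);k=np.polyfit(r*1000,s,1);print("slab edge",s.round(1),"deg",np.degrees(np.arctan(k[0])),"at107",np.polyval(k,107))
```

```text
[0.  0.  0.  0.5 0.  0.  0.  0.  0.  0.  0.  0.  0.5 0.  0.  0.5 0.  0.
 0.5 0.  0. ]
slope deg 0.04960672311391398 mid 0.09696969696971092
slab edge [-1.  -0.5  0.  -0.5  0.   0.  -0.5  0.  -0.5 -0.5] deg 0.26043356781337085 at107 0.1500000000000109
slab edge [-0.5 -0.5  0.  -0.5 -0.5 -1.  -0.5 -0.5 -0.5 -0.5 -1.5 -1.  -0.5 -1.
 -0.5 -0.5 -1.  -0.5 -1.  -0.5 -0.5 -0.5  0.   0.  -0.5 -0.5 -1.  -0.5] deg 0.014373598828280309 at107 -0.5363528553183625
```

Block face is at x about 0.1 mm against a slab edge at -0.5 to +0.15 mm, parallel within 0.1°. That is flush, so I hand it in.

```bash
python3 -c "
from bench import env
print(env.job_done())"
```

```text
the job is handed in; nothing more can be done
None
```

The wide-groove block now stands on its plain narrow side on the mat, wide groove up and flush along the slab's near edge. I handed the job in after about 25 s of robot time.

**How it went:**
1. I squared the block and pushed it slowly over the edge with the open fingers, then eased it into its lean.
2. I hooked the fingertips in the groove and rolled it about its foot without the foot slipping.
3. I pushed it back at 10–25 mm/s until it met the slab. The contact force was about 11 N (9 N of it along the push), the highest I read; readings came only at the end of each move.

**Last checks:**
- **Flush fit:** the edge profiles in the top camera put the block's face within about 0.7 mm of the slab edge. It is parallel within about 0.1–0.2°.
- **Disagreement:** a coarser contour reading suggested 1–2° of turn. The finer profile did not confirm it; I put that down to the coarse reading's resolution of about 2.6 mm per pixel.
- **Hand-off:** the gripper was clear of the block with near-zero force.
- **Other objects:** the three-groove block stood in place, and I saw no sign that the cone or jar had moved. I did not re-measure any of them.

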